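Key in the label reader and hold a cryo box home against its sprung plunger

TASK

Start the label reader by pressing the three keys of its key panel all the way down and letting each come up again, one at a time in this order: the round key, the square key, the narrow bar key. Then push the cryo box along the reader's lane, pressing the sprung plunger back, until the box sits square against both steel stops, and finish while still holding it there with a light, steady push, because the plunger would push it out again. Do not ram or crush the box, and leave the other things on the bench where they are.

Things in the scene. Friction and masses are not known exactly. Their poses are not given: they have to be found in the camera images.
- reader: label reader, fixed: aluminium base plate 235 (x) x 112 mm, 6 mm thick, with two white guide rails and at the far end a grey housing 112 mm wide, 64 mm high, from x = +82.5 to +117.5 mm. Origin: middle of the plate's underside, on the bench top. x = lane centre line and push direction, z up. Yaw up to 0.3 rad either way; may stand left or right of the key panel
- lane_mouth (a point): on the reader's lane centre line at the near end, at x = -60 mm, on the lane floor (z = 6 mm). The straight rails begin here and run to x = +70 mm; they are 78 mm apart and 22 mm high above the bench; nearer than this they flare outwards to x = -83 mm. The lane has a slippery plastic lining (friction about 0.12) and is open above and at its near end
- plunger (a joint): travel (m) of the sprung plunger, a black button 18 mm across on the lane's centre line at z = 30 mm, between the stops. 0 = relaxed, its face at reader x = +52 mm; grows as it is pressed in along reader +x; 0.018 when the box meets the stops (it could go to 0.024). Spring: 2 N at 0, 5.6 N at 0.018, no latch
- cryo_box: cryo box, loose, pale blue with a lid, 70 x 70 mm, 52 mm high, 0.06 to 0.11 kg, standing on the lane floor between the rails, 8 to 40 mm short of the plunger. Origin: centre of its underside; x along the lane within 0.05 rad, z up. Front and rear faces 35 mm from the origin along x; home, its origin is at reader x = +35 mm
- key_panel: key panel, fixed: flat grey case 92 (x) x 170 mm (y), 24 mm high, with three off-white sprung keys in a row along its y axis. Origin: centre of its underside, on the bench top; z up; yaw up to 0.3 rad either way. Keys 50 mm apart: square at y = +50 mm (left, seen from the robot), bar in the middle, round at y = -50 mm; tops at z = 37.5 mm
- round_top (a point): centre of the top of the round key (30 mm across); moves with the key
- square_top (a point): centre of the top of the square key (26 x 26 mm); moves with the key
- bar_top (a point): centre of the top of the narrow bar key (50 mm along the panel's x, 12 mm along y); moves with the key
- key_round (a joint): how far the round key is pressed down (m): 0 = up, 0.006 = fully down. Spring: 1.5 N at 0, 4.5 N fully down; it comes up again when let go
- key_square (a joint): the same for the square key
- key_bar (a joint): the same for the narrow bar key
- slide_case: bystander: a loose flat dark case 37 x 82 x 14 mm lying on the bench between the panel and the reader; origin: centre of its underside
- tally_counter: bystander: a loose round hand counter about 63 x 62 x 26 mm on the bench at the right; origin: on its underside
- flask_t25: bystander: a loose small flat culture flask 101 x 50 x 26 mm lying on the bench at the right; origin: on its underside
- stops: the two hard stops on the reader's housing: steel pins 14 mm thick at reader y = +26 and -26 mm, axes at z = 30 mm, front faces at reader x = +70 mm; either side of the plunger. Fixed to the reader, with the same origin and axes as the reader. With the box home, its front face touches both
Mind the look-alikes: they are no part of the job. What is shaped like the key_panel but turquoise is not meant.

How it is judged (in metres and radians):
On the way, in this order (a step that is already met when the one before it is completed fails the run):
1. the round key is pressed down (value of joint key_round above 0.0045 m), for 0.05 s.
2. the square key is pressed down (value of joint key_square above 0.0045 m), for 0.05 s.
3. the narrow bar key is pressed down (value of joint key_bar above 0.0045 m), for 0.05 s.
4. the box presses the plunger back and bears on the stops (value of joint plunger above 0.016 m and contact force between cryo_box and stops above 0.8 N), for 0.2 s.
At the end, for the whole second after the job is handed in: Robot still pushes the box (4 to 35 N); box at rest, flat (tilt < 0.06 rad, lifted < 3 mm), square to the lane within 0.06 rad, within 2 mm of home along the lane, bearing on the stops with over 0.8 N; plunger in by over 16 mm; all keys up (< 2 mm) (all of step 4 and contact force between any of the fingers, the arm and cryo_box above 4 N and contact force between each of the fingers, the arm and cryo_box below 35 N and x of cryo_box in the frame of reader between 0.033 and 0.0375 m and z of cryo_box in the frame of reader below 0.009 m and angle between the x axis of cryo_box and the x axis of reader, either way round below 0.06 rad and angle between cryo_box's own z axis and vertical below 0.06 rad and linear speed of cryo_box below 0.01 m/s and value of joint each of key_round, key_square, key_bar below 0.002 m); the arm keeps its last pose, push and grip.
It fails at once if two keys are down at once (value of joint each of key_round, key_square above 0.003 m or value of joint each of key_round, key_bar above 0.003 m or value of joint each of key_square, key_bar above 0.003 m).
It fails at once if the box is rammed or crushed (more than 45 N from the robot) (contact force between any of the fingers, the arm and cryo_box above 45 N).
It fails at once if a bystander is moved more than 20 mm (distance of any of slide_case, tally_counter, flask_t25 from where it was at the start of the episode above 0.02 m).
It also fails if it takes over 58 s, if anything falls off the work surface, if the arm or the gripper's body presses on something with over 40 N, if the wrist force passes 120 N, or if a joint passes its speed limit or range.

ROBOT

A 6-joint arm with a two-finger parallel gripper is mounted at the origin on a cart in front of the work surface, level with it; the furniture and walls round the work are solid. World frame = base frame: x ahead of the robot, y to its left, z up, the work surface at z = 0. Lengths are in mm, angles in degrees, forces in N, time in s.
With the tool pointing down it reaches from about 350 to 850 mm from the base axis. Payload 8.1 kg.
Tool frame: the origin (TCP) lies midway between the tips of the shut fingers; the grasp point (between the pads) lies 19 mm behind it; z points along the fingers, y is the line along which they close (so a half turn about z gives the same grasp; the last joint's range is limited). The gripper opens to 85 mm and grips with 20 to 120 N. Pads are 22 mm wide; open, the fingers measure 114 mm over their backs; the gripper's body (76 mm by 85 mm) begins 54 mm behind the grasp point. The pads swing forward as they close: fully open they stand 13 mm farther back than shut.
Start: joints at [-77.487, 7.471, 85.268, -0, 87.261, -4.893], TCP at [179.509, -572.522, 231.292] pointing down, gripper open.
Joint ranges: [-169.43, 169.43], [-51.17, 129.36], [1.28, 143.12], [-76.62, 256.62], [0, 156.53], [-152.29, 152.29]. Speed limits (degrees/s): [136.94, 136.94, 159.86, 180, 180, 180].

INTERFACE

Orientations are given as [roll, pitch, yaw] about the fixed x, y, z axes, in that order (R = Rz(yaw) Ry(pitch) Rx(roll)).
In Python, from bench import sense, snapshot, order, finder gives the robot as it stands.
- The arm moves only by the tool send_rows, never from a script. Its argument "steps" is a list of rows, each a list of 2 entries, a list of its own where there are three numbers: the shift along the world's x, y, z in units of 30 mm (1.0 is 30 mm), then the turn, a rotation vector about the world's x, y, z in rad. In form: [[[dx, dy, dz], [wx, wy, wz]], ...]. A call has 1 to 10 rows; each row is the pose to reach, as a shift and turn from the pose commanded when the call began; what a row does not reach only later rows make up. A row lasts 1/8 s, in which the tool goes at most 62.5 mm and 10.7 degrees, less where a joint would pass 70% of its speed; a pose out of reach is approached as far as the arm can. A call with a gripper value outside its range is refused whole. "fingers" is the closure, from 0 (fully open) to 1 (shut), set as the call begins (left out, the last holds). The fingers move at their own pace and stop on an object; "squeeze" is the grip in N (left out, the last holds). Time passes only in rows, so rows that repeat a pose let the fingers close. It gives the time, the measured TCP pose, the force, the opening and the grip force at its end, in the units of the state.
- sense(): the state, without advancing time (a new reading comes with each control period).
- snapshot(name): name is "scene" or "top" or "wrist"; returns a dict with "img" (480x640x3 uint8, red, green, blue), "K" (3x3 intrinsics, pixels), "pose" (4x4, takes a point from camera to world coordinates). Camera axes: x right, y up, looking along -z (the intrinsics and any distortion apply to the point x, -y, -z); pixel columns grow to the right and rows downward; lengths in mm; the calibration is good to about 2 mm. A picture is of the moment at which its call begins. There is no depth.
- order.hand_in(): hands the job in; it is judged then, once.
Trained networks look in the newest picture that a camera, given by its name, has taken for a name from the list of things; names that differ only in an ending like _2 or _b are one class to them, and where a whole thing is asked for, a point or a joint stands for the part that bears it (a point fixed in the world has none). Each returns a list of dicts, best first, with "confidence" (0 to 1); they miss things now and then, are a little off and sometimes report something else, mostly with a low value. They report only what shows in the picture. A call takes as long as a camera call. They do not tell look-alikes from the thing itself.
- finder.find_in(label, camera): "box" ([left, top, width, height] as shares, 0 to 1, of the picture: columns of its width, rows of its height, round what is visible of it).
- finder.trace(label, camera): "mask" (480x640 bool, what is visible of it) and "box" ([left, top, width, height] as shares, 0 to 1, of the picture: columns of its width, rows of its height, round what is visible of it).
- finder.pinpoint(label, camera): "at" ([column, row] as shares, 0 to 1, of the picture: columns of its width, rows of its height: a listed point, or the origin of a listed thing).
The state is a dict: "time": time; "joint_pos": joint angles; "qd": joint speeds; "joint_efforts": joint torques, N m; "tool_pos": TCP position; "tcp_rot": TCP orientation; "ft_force": force on the tool from outside, world axes, zero at the start; "wrist_torque": the same for the moment, N m; "finger_gap": finger opening in mm; "grip_force": force on a finger pad.
Only numpy, scipy, OpenCV 4.12 (cv2) and the standard library are available. Lean on these libraries where they do the work, as an engineer would, in place of code of your own. Each camera call takes 0.05 s, during which the arm holds its last target. There are 200 camera calls.

## Working session

There is one attempt and no reset: what is moved stays moved. The work goes in short steps, Python scripts to look and compute and a tool call to move; the robot and the scene stay as the last step left them, time stands still between calls to the robot, and variables do not carry over. Pictures are saved under pics/ and viewed, at most 10 in all, crops included, and the job is handed in when it is done.

Besides the shell and the picture viewer there is one more tool, called after "Request:" as a command line: name --argument value ..., lists and objects as JSON in quotes. send_rows: Moves the arm, as the interface text tells. Its arguments: {"type":"object","properties":{"steps":{"type":"array"},"fingers":{"type":"number"},"squeeze":{"type":"number"}},"required":["steps"]}

```bash
mkdir -p pics; ls; cat > h.py <<'E'
import numpy as np,cv2
from bench import sense,snapshot,order,finder
def ray(s,px):
    K=s['K'];P=np.array(s['pose']);d=np.linalg.inv(K)@[px[0],px[1],1]
    d=np.array([d[0],-d[1],-d[2]]);return P[:3,3],P[:3,:3]@d
def onz(s,px,z):
    o,d=ray(s,px);return o+d*(z-o[2])/d[2]
def proj(s,p):
    P=np.array(s['pose']);c=P[:3,:3].T@(np.array(p)-P[:3,3]);q=s['K']@[c[0],-c[1],-c[2]];return q[:2]/q[2]
E
python3 - <<'E'
from h import *
for c in['scene','top']:
    s=snapshot(c);cv2.imwrite(f'pics/{c}0.png',s['img'][...,::-1]);print(c,s['K'].tolist(),np.round(s['pose'],3).tolist(),s.keys())
    for l,z in [('round_top',37.5),('square_top',37.5),('bar_top',37.5),('lane_mouth',6),('reader',0),('cryo_box',6),('key_panel',0),('slide_case',0),('tally_counter',0),('flask_t25',0)]:
        for r in finder.pinpoint(l,c)[:3]:
            px=np.array(r['at'])*[640,480];print(l,round(r['confidence'],2),px.round(1),onz(s,px,z).round(1))
print(sense())
E
```

```text
pics
scene [[597.4700010832398, 0.0, 318.9325569347176], [0.0, 597.4700010832398, 236.6392019893803], [0.0, 0.0, 1.0]] [[0.855, 0.396, -0.335, 2.615], [-0.519, 0.667, -0.535, -1033.137], [0.012, 0.631, 0.776, 1251.171], [0.0, 0.0, 0.0, 1.0]] dict_keys(['img', 'K', 'pose'])
round_top 0.69 [404.8 415.6] [ 430.3 -704.9   37.5]
round_top 0.51 [333.9 249.4] [ 538.1 -252.3   37.5]
square_top 0.45 [313.8 227.7] [ 531.1 -163.4   37.5]
square_top 0.42 [363.4 393. ] [ 383.6 -617.8   37.5]
square_top 0.2 [252.1 164.8] [499.8 131.9  37.5]
bar_top 0.57 [387.6 402.2] [ 416.3 -661.9   37.5]
bar_top 0.53 [359.7 317.9] [ 481.4 -456.9   37.5]
bar_top 0.45 [320.7 237.7] [ 529.1 -201.8   37.5]
lane_mouth 0.73 [251.7 164.2] [512.8 164.9   6. ]
reader 0.61 [269.2 155.4] [578.2 177.7   0. ]
cryo_box 0.7 [263.4 160.7] [549.8 160.5   6. ]
key_panel 0.93 [383.4 406.7] [ 415.2 -654.2    0. ]
key_panel 0.57 [323.1 247.6] [ 533.2 -208.3    0. ]
key_panel 0.53 [322.2 234.9] [ 553.9 -169.9    0. ]
slide_case 0.86 [315.2 191.6] [620.6 -22.4   0. ]
tally_counter 0.6 [358.9 318.9] [ 493.  -440.5    0. ]
flask_t25 0.7
[... 1012 characters left out ...]
.3    0. ]
{'time': 1.1, 'joint_pos': array([-7.74866772e+01,  7.47072987e+00,  8.52644492e+01,  2.16625408e-04,
        8.72622465e+01, -4.89424961e+00]), 'qd': array([-0.05378673,  0.010279  ,  0.05193815, -0.01819264,  0.07600468,
       -0.0665245 ]), 'joint_efforts': array([ 5.92956239e-04, -5.69325435e+01, -5.00871348e+01, -4.50742682e-04,
        1.03231618e-03, -2.25497325e-05]), 'tool_pos': array([ 179.5163739 , -572.54181796,  231.32892983]), 'tcp_rot': array([1.79997417e+02, 4.05239327e-06, 1.74075620e+01]), 'ft_force': array([ 0.38988679,  0.50934288, -0.27378807]), 'wrist_torque': array([ 0.02155254, -0.02610245, -0.06739065]), 'grip_force': 0.0, 'finger_gap': 85.45167526901321}
```

View pics/top0.png

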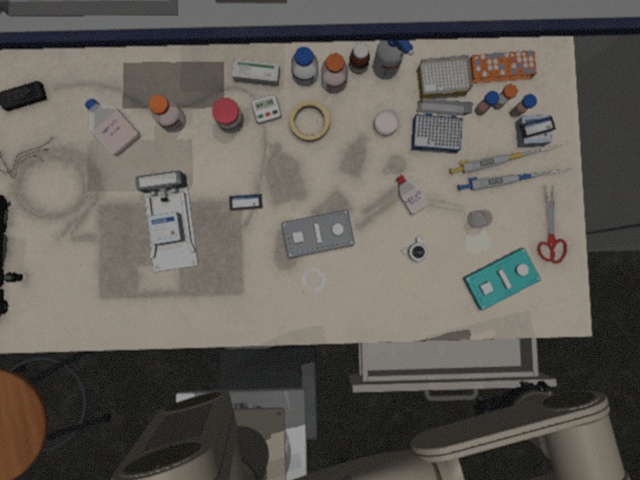

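View pics/scene0.png

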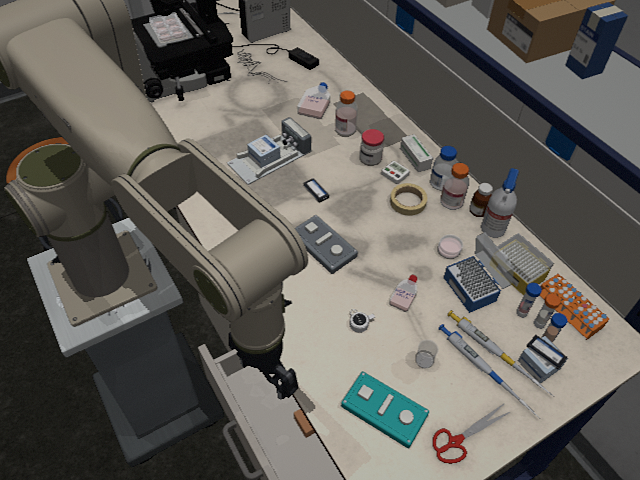

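The real key panel is the grey one, at top-view (317,233), with square (298,237), bar (318,233) and round (338,229). The only thing to confuse it with is the turquoise panel at (503,278), so I choose grey by the description. There is one reader, at (168,225), with the box at (166,229). Next is a close crop to check the choice, plus measurement.

```bash
python3 - <<'E'
from h import *
s=snapshot('top');im=s['img']
c=cv2.resize(im[160:280,130:360],None,fx=3.4,fy=3.4,interpolation=cv2.INTER_CUBIC);cv2.imwrite('pics/crop1.png',c[...,::-1])
def keys(s,cam):
    im=s['img']
    for r in finder.trace('key_panel',cam):
        m=r['mask'];ys,xs=np.nonzero(m);
        print('panel',round(r['confidence'],2),xs.mean().round(),ys.mean().round(),m.sum(),'rgb',np.median(im[m],0))
        hull=cv2.convexHull(np.c_[xs,ys].astype(np.int32));M=np.zeros(m.shape,np.uint8);cv2.fillConvexPoly(M,hull,1);M=cv2.erode(M,np.ones((7,7)))
        g=im.min(2);med=np.median(g[M>0]);t=((g>med+45)&(M>0)).astype(np.uint8)
        n,l,st,ce=cv2.connectedComponentsWithStats(t)
        for i in range(1,n):
            if st[i,4]>20:print('  key',ce[i].round(1),st[i,2:],onz(s,ce[i],37.5).round(1))
keys(s,'top')
s2=snapshot('scene');keys(s2,'scene')
for cam,q in(('top',s),('scene',s2)):
    for l in('cryo_box','reader'):
        for r in finder.trace(l,cam)[:1]:
            ys,xs=np.nonzero(r['mask']);R=cv2.minAreaRect(np.c_[xs,ys].astype(np.float32));print(cam,l,R)
E
```

```text
panel 0.93 501.0 279.0 2657 rgb [ 56. 122. 120.]
  key [522.5 269.4] [ 12  12 112] [ 431.1 -703.6   37.5]
  key [504.7 278.7] [13 20 99] [ 409.6 -658.6   37.5]
  key [486.7 287.7] [ 13  13 107] [ 388.7 -613.2   37.5]
panel 0.64 317.0 234.0 2430 rgb [101. 104. 105.]
  key [317.7 233.3] [ 6 18 39] [ 534.2 -201.7   37.5]
  key [337.2 228.9] [10 10 64] [ 543.8 -250.3   37.5]
  key [297.8 236.8] [ 9  9 57] [ 527.  -152.5   37.5]
panel 0.83 384.0 409.0 3432 rgb [ 37. 133. 133.]
  key [365.3 391.5] [ 16  14 138] [ 389.  -617.1   37.5]
  key [385.4 403.7] [ 16  20 131] [ 410.4 -662.2   37.5]
  key [406.1 416.1] [ 15  14 159] [ 431.8 -707.3   37.5]
panel 0.66 325.0 244.0 1953 rgb [90. 94. 98.]
  key [311.  226.1] [13  9 66] [ 527.7 -154.7   37.5]
  key [323.5 237.1] [16 11 61] [ 536.4 -203.8   37.5]
  key [336.3 248.6] [12  8 74] [ 544.9 -253.1   37.5]
top cryo_box ((166.59458923339844, 229.06756591796875), (31.564603805541992, 35.01698303222656), 80.53767395019531)
top reader ((166.60394287109375, 220.8594207763672), (97.41023254394531, 50.97966766357422), 81.46923065185547)
scene reader ((323.4192199707031, 238.39617919921875), (6.577934265136719, 18.5936279296875), 52.12501525878906)
```

View pics/crop1.png

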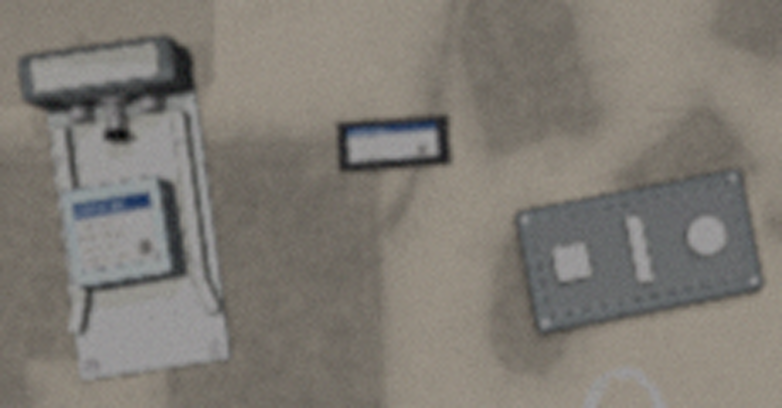

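The crop confirms it: the grey panel has square, bar and round left to right, and the reader stands left of it with the pale blue box on its lane and the plunger ahead of it. I'll move above the panel for a wrist view.

Request:
send_rows --steps '[[[1.5,1.8,0],[0,0,-0.03]],[[3,3.7,0],[0,0,-0.06]],[[4.5,5.5,0],[0,0,-0.1]],[[6,7.4,0],[0,0,-0.13]],[[7.5,9.2,0],[0,0,-0.13]],[[9,11,0],[0,0,-0.13]],[[10,12.4,0],[0,0,-0.13]],[[10,12.4,0],[0,0,-0.13]],[[10,12.4,0],[0,0,-0.13]]]' --fingers 1 --squeeze 20

```text
time: 2.62
tool_pos: [480.9, -198.1, 231.3]
tcp_rot: [-180.0, -0.0, 10.2]
ft_force: [-0.4, -1.2, -0.5]
finger_gap: -0.1
grip_force: 0.0
```

```bash
cat >> h.py <<'E'
def keys(s,cam):
    im=s['img']
    for r in finder.trace('key_panel',cam):
        m=r['mask'];ys,xs=np.nonzero(m)
        print('panel',round(r['confidence'],2),xs.mean().round(),ys.mean().round(),m.sum(),'rgb',np.median(im[m],0))
        hull=cv2.convexHull(np.c_[xs,ys].astype(np.int32));M=np.zeros(m.shape,np.uint8);cv2.fillConvexPoly(M,hull,1);M=cv2.erode(M,np.ones((7,7)))
        g=im.min(2);med=np.median(g[M>0]);t=((g>med+45)&(M>0)).astype(np.uint8)
        n,l,st,ce=cv2.connectedComponentsWithStats(t)
        for i in range(1,n):
            if st[i,4]>20:print('  key',ce[i].round(1),st[i,2:],onz(s,ce[i],37.5).round(1))
E
python3 - <<'E'
from h import *
s=snapshot('wrist');cv2.imwrite('pics/w1.png',s['img'][...,::-1]);keys(s,'wrist')
print(np.round(s['pose'],2).tolist());t=sense();print(t['time'],t['tool_pos'],t['tcp_rot'],t['ft_force'],t['finger_gap'])
E
```

```text
panel 0.97 337.0 147.0 20938 rgb [77. 82. 83.]
  key [431.6 102.3] [ 6  8 38] [ 586.  -271.    37.5]
  key [339.7 128.6] [ 13  22 214] [ 552.7 -201.7   37.5]
  key [398.1 150.3] [ 34  35 918] [ 544.3 -253.1   37.5]
  key [423.8 194.9] [ 6  6 26] [ 511.6 -283.5   37.5]
[[0.18, 0.95, 0.27, 549.17], [-0.98, 0.17, 0.05, -185.94], [-0.0, -0.28, 0.96, 374.94], [0.0, 0.0, 0.0, 1.0]]
2.725 [ 479.47039828 -200.46636058  231.28083492] [1.79981725e+02 2.06427311e-02 1.00311649e+01] [ 0.05068864 -1.42162975  0.753116  ] 0.10339383649743861
```

View pics/w1.png

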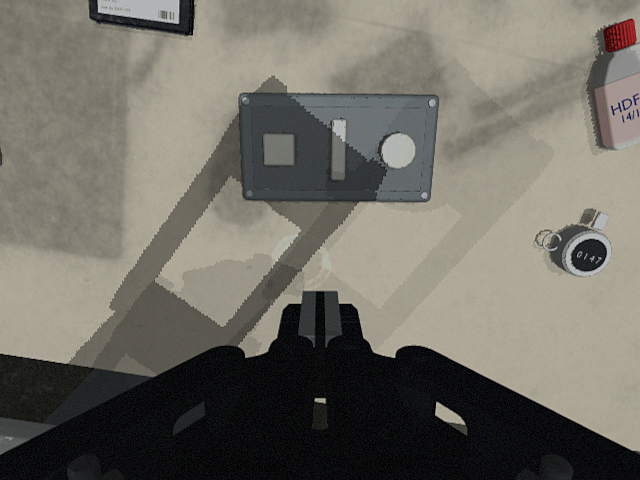

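The wrist view shows the grey panel with square (279,149), bar (338,149) and round (398,150). All three cameras agree to about 2 mm. Next I press the round key.

Request:
send_rows --steps '[[[1,-0.9,-2],[0,0,0]],[[2.15,-1.73,-4],[0,0,0]],[[2.15,-1.73,-5.5],[0,0,0]],[[2.15,-1.73,-6.1],[0,0,0]],[[2.15,-1.73,-6.3],[0,0,0]],[[2.15,-1.73,-6.5],[0,0,0]],[[2.15,-1.73,-6.6],[0,0,0]],[[2.15,-1.73,-6.66],[0,0,0]],[[2.15,-1.73,-6.66],[0,0,0]],[[2.15,-1.73,-6.66],[0,0,0]]]'

```text
time: 3.98
tool_pos: [545.0, -252.9, 32.6]
tcp_rot: [179.9, -0.1, 10.0]
ft_force: [1.6, -2.6, 4.4]
finger_gap: 0.1
grip_force: 1.9
```

Request:
send_rows --steps '[[[0,0,-0.05],[0,0,0]],[[0,0,-0.1],[0,0,0]],[[0,0,-0.12],[0,0,0]],[[0,0,-0.12],[0,0,0]]]'

```text
time: 4.47
tool_pos: [545.1, -253.0, 31.2]
tcp_rot: [179.9, -0.1, 10.0]
ft_force: [-7.8, 1.9, 27.2]
finger_gap: -0.0
grip_force: 13.3
```

```bash
python3 - <<'E'
from h import *
t=sense();print(t['tool_pos'],t['ft_force'])
s=snapshot('wrist');t=sense();print(t['tool_pos'],t['ft_force'])
E
```

```text
[ 545.13654194 -253.0025902    31.19012097] [-7.82516547  1.92363015 27.16074724]
[ 545.10323129 -253.00965453   31.18783984] [-8.61457222  3.0722935  26.37812034]
```

Round bottomed out. Lift and press the square key.

Request:
send_rows --steps '[[[0,0,0.4],[0,0,0]],[[0,0,0.9],[0,0,0]],[[-0.28,1.64,1],[0,0,0]],[[-0.55,3.28,1],[0,0,0]],[[-0.55,3.28,0.8],[0,0,0]],[[-0.55,3.28,0.4],[0,0,0]],[[-0.55,3.28,0.2],[0,0,0]],[[-0.55,3.28,0.1],[0,0,0]],[[-0.55,3.28,0.04],[0,0,0]],[[-0.55,3.28,0.03],[0,0,0]]]'

```text
time: 5.78
tool_pos: [527.3, -154.6, 31.1]
tcp_rot: [-179.9, 0.1, 9.9]
ft_force: [-15.3, 7.4, 29.8]
finger_gap: 0.4
grip_force: 15.2
```

Request:
send_rows --steps '[[[0,0,0],[0,0,0]],[[0,0,0],[0,0,0]]]'

```text
time: 6.02
tool_pos: [527.3, -154.5, 31.1]
tcp_rot: [-180.0, 0.1, 9.9]
ft_force: [-14.9, 7.1, 29.0]
finger_gap: 0.0
grip_force: 14.2
```

Request:
send_rows --steps '[[[0,0,0.4],[0,0,0]],[[0,0,0.9],[0,0,0]],[[0.15,-0.8,1],[0,0,0]],[[0.28,-1.65,1],[0,0,0]],[[0.28,-1.65,0.8],[0,0,0]],[[0.28,-1.65,0.4],[0,0,0]],[[0.28,-1.65,0.2],[0,0,0]],[[0.28,-1.65,0.1],[0,0,0]],[[0.28,-1.65,0.02],[0,0,0]],[[0.28,-1.65,0],[0,0,0]]]'

```text
time: 7.28
tool_pos: [535.3, -203.2, 31.1]
tcp_rot: [-180.0, 0.1, 10.0]
ft_force: [-17.2, 4.0, 30.1]
finger_gap: -0.1
grip_force: 15.1
```

Request:
send_rows --steps '[[[0,0,0],[0,0,0]],[[0,0,0],[0,0,0]]]'

```text
time: 7.52
tool_pos: [535.3, -203.2, 31.2]
tcp_rot: [-180.0, 0.1, 10.0]
ft_force: [-16.1, 4.6, 26.7]
finger_gap: 0.0
grip_force: 13.5
```

All three keys bottomed in order. I'll lift and go look at the reader from close by.

Request:
send_rows --steps '[[[0,0,0.5],[0,0,0]],[[0,0,2],[0,0,0]],[[-0.4,1,4],[0,0,0]],[[-0.8,3,5.2],[0,0,0]],[[-1.3,5,6],[0,0,0]],[[-1.8,7,6.7],[0,0,0]],[[-2.2,9,7.2],[0,0,0]],[[-2.6,11,7.7],[0,0,0]],[[-2.9,12.3,7.7],[0,0,0]],[[-2.9,12.3,7.7],[0,0,0]]]' --fingers 0.6

```text
time: 8.78
tool_pos: [447.7, 169.7, 260.6]
tcp_rot: [-179.9, -0.1, 10.4]
ft_force: [0.1, -1.1, 0.9]
finger_gap: 34.3
grip_force: 0.0
```

Request:
send_rows --steps '[[[0,0,0],[0,0,0]],[[0,0,0],[0,0,0]],[[0,0,0],[0,0,0]]]'

```text
time: 9.15
tool_pos: [449.2, 164.3, 259.5]
tcp_rot: [180.0, 0.0, 9.8]
ft_force: [0.8, 0.7, 0.4]
finger_gap: 33.8
grip_force: 0.0
```

```bash
python3 - <<'E'
from h import *
s=snapshot('wrist');cv2.imwrite('pics/w2.png',s['img'][...,::-1])
print(np.round(s['pose'],3).tolist(),s['K'].tolist());t=sense();print(t['time'],t['tool_pos'],t['tcp_rot'],t['ft_force'],t['finger_gap'])
for l,z in (('lane_mouth',6),('reader',0),('cryo_box',6)):
    for r in finder.pinpoint(l,'wrist')[:2]:
        px=np.array(r['at'])*[640,480];print(l,round(r['confidence'],2),px.round(1),onz(s,px,z).round(1))
E
```

```text
[[0.171, 0.947, 0.272, 517.691], [-0.985, 0.165, 0.047, 176.126], [-0.001, -0.276, 0.961, 403.061], [0.0, 0.0, 0.0, 1.0]] [[393.49626306262894, 0.0, 319.68979180975106], [0.0, 393.49626306262894, 242.01199874617834], [0.0, 0.0, 1.0]]
9.2 [449.1884572  164.42265921 259.59703742] [1.79995259e+02 1.87670581e-02 9.84452682e+00] [ 0.2877233   0.40180984 -0.36649107] 34.2522775247986
lane_mouth 0.55 [334.  133.6] [515.9 161.9   6. ]
cryo_box 0.91 [335.6  87.4] [557.4 168.    6. ]
```

View pics/w2.png

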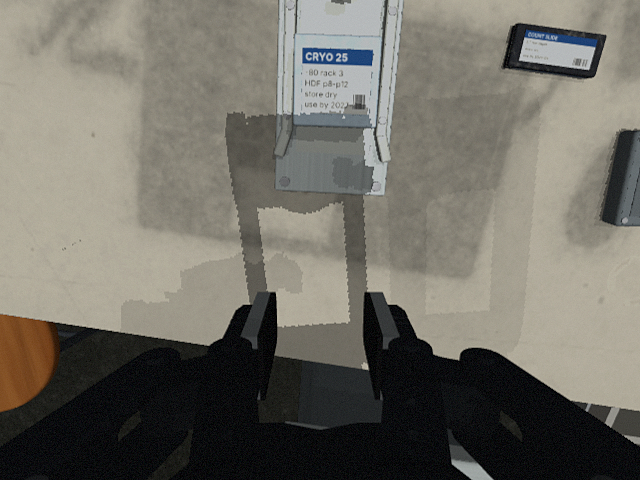

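The wrist view shows the near plate corners at (276,191) and (386,196), with the box between the rails and its rear edge near row 126. Now I'll compute the reader frame.

```bash
python3 - <<'E'
from h import *
s=snapshot('wrist')
for n,p,z in (('nL',(276,191),6),('nR',(386,196),6),('farL',(280,2),6),('farR',(404,2),6),('boxL',(296,124),58),('boxR',(372,127),58),('boxFL',(297,35),58),('boxFR',(378,37),58)):print(n,onz(s,p,z).round(1))
q=snapshot('top')
# fit reader pose to the trace mask's plate and housing corners in top view
r=finder.trace('reader','top')[0];b=finder.trace('cryo_box','top')
m=r['mask'].copy().astype(np.uint8)
if b: m|=b[0]['mask'].astype(np.uint8)
from scipy.optimize import minimize
def poly(v):
    x,y,a=v;c,n=np.cos(a),np.sin(a);M=np.zeros((480*4,640*4),np.uint8)
    for X0,X1,Z0,Z1 in((-117.5,117.5,0,6),(82.5,117.5,6,64),(-60,70,6,22)):
        P=[proj(q,(x+c*X-n*Y,y+n*X+c*Y,Z)) for X in(X0,X1) for Y in((-56,56) if Z1!=22 else(-45,45)) for Z in(Z0,Z1)]
        cv2.fillConvexPoly(M,cv2.convexHull((np.array(P)*4+1.5).round().astype(np.int32)),1)
    return M
m4=cv2.resize(m,None,fx=4,fy=4,interpolation=cv2.INTER_NEAREST)
f=lambda v:(poly(v)!=m4).sum()/m4.sum()
x0=[575,172,.14];S=np.array([x0]+[np.add(x0,d) for d in([12,0,0],[0,12,0],[0,0,.08])])
o=minimize(f,x0,method='Nelder-Mead',options=dict(initial_simplex=S,xatol=.01,fatol=1e-5));print(o.x,o.fun,m.sum())
E
```

```text
nL [450.6 210.2   6. ]
nR [464.8  99.4   6. ]
farL [619.1 230.8   6. ]
farR [638.1 121.6   6. ]
boxL [518.2 197.3  58. ]
boxR [526.8 133.9  58. ]
boxFL [585.1 207.1  58. ]
boxFR [594.8 143.5  58. ]
[5.74147671e+02 1.73187783e+02 1.16508869e-01] 0.05041341295360588 4354
```

Request:
send_rows --steps '[[[0.5,-0.1,-1.8],[0,0,-0.048]],[[1.03,-0.2,-3.6],[0,0,-0.048]],[[1.03,-0.2,-5.2],[0,0,-0.048]],[[1.03,-0.2,-6.5],[0,0,-0.048]],[[1.03,-0.2,-7.3],[0,0,-0.048]],[[1.03,-0.2,-7.9],[0,0,-0.048]],[[1.03,-0.2,-8.2],[0,0,-0.048]],[[1.03,-0.2,-8.2],[0,0,-0.048]]]'

```text
time: 10.55
tool_pos: [479.8, 159.5, 13.8]
tcp_rot: [180.0, 0.0, 7.2]
ft_force: [-0.3, 0.3, 0.3]
finger_gap: 33.9
grip_force: 0.0
```

```bash
python3 - <<'E'
from h import *
a=snapshot('wrist')['img'];b=snapshot('top')['img'][170:290,100:230]
cv2.imwrite('pics/w3.png',np.hstack([cv2.resize(a,(400,300)),cv2.resize(b,(325,300))])[...,::-1])
t=sense();print(t['tool_pos'],t['tcp_rot'],t['ft_force'],t['finger_gap'])
E
```

```text
[480.69498996 159.69606703  14.81918633] [-1.79991320e+02 -9.44940324e-02  7.21150784e+00] [-0.40799099 -0.31614703  0.1730045 ] 33.86697955515543
```

View pics/w3.png

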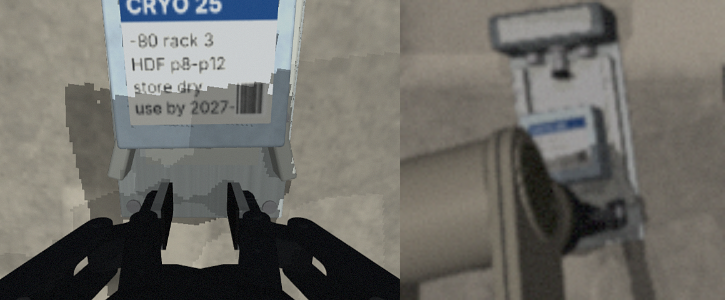

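Fingers are down in the lane mouth behind the box and centred on it (box columns 115–285, fingers about 200 in the left half). I'll push gently.

Request:
send_rows --steps '[[[0.26,0.03,0],[0,0,0]],[[0.5,0.06,0],[0,0,0]],[[0.7,0.09,0],[0,0,0]],[[0.8,0.1,0],[0,0,0]],[[0.9,0.11,0],[0,0,0]],[[1.0,0.125,0],[0,0,0]],[[1.1,0.137,0],[0,0,0]],[[1.2,0.15,0],[0,0,0]],[[1.3,0.162,0],[0,0,0]],[[1.4,0.174,0],[0,0,0]]]'

```text
time: 11.9
tool_pos: [522.0, 164.7, 13.8]
tcp_rot: [-180.0, 0.0, 7.2]
ft_force: [-0.6, 0.3, -1.2]
finger_gap: 34.0
grip_force: 0.0
```

Request:
send_rows --steps '[[[0.1,0.012,0],[0,0,0]],[[0.2,0.025,0],[0,0,0]],[[0.3,0.037,0],[0,0,0]],[[0.4,0.05,0],[0,0,0]],[[0.5,0.062,0],[0,0,0]],[[0.6,0.075,0],[0,0,0]],[[0.6,0.075,0],[0,0,0]]]'

```text
time: 12.78
tool_pos: [540.1, 167.0, 13.8]
tcp_rot: [-180.0, -0.0, 7.2]
ft_force: [0.2, -0.1, -0.5]
finger_gap: 34.6
grip_force: 0.0
```

Request:
send_rows --steps '[[[0.07,0.009,0],[0,0,0]],[[0.14,0.017,0],[0,0,0]],[[0.21,0.026,0],[0,0,0]],[[0.28,0.035,0],[0,0,0]],[[0.35,0.044,0],[0,0,0]],[[0.42,0.052,0],[0,0,0]],[[0.42,0.052,0],[0,0,0]]]'

```text
time: 13.65
tool_pos: [552.5, 168.5, 13.7]
tcp_rot: [-180.0, 0.0, 7.2]
ft_force: [-3.1, -0.1, -0.3]
finger_gap: 34.0
grip_force: 0.0
```

```bash
python3 - <<'E'
from h import *
a=snapshot('wrist')['img'];b=snapshot('top')['img'][170:290,100:230]
cv2.imwrite('pics/w4.png',np.hstack([cv2.resize(a,(400,300)),cv2.resize(b,(325,300))])[...,::-1])
t=sense();print(t['tool_pos'],t['tcp_rot'],t['ft_force'],t['finger_gap'])
E
```

```text
[552.44329    168.51312624  13.7230355 ] [-1.79999619e+02 -3.80093689e-03  7.20784808e+00] [-3.87112543 -0.19201945  1.010323  ] 33.81557611696268
```

View pics/w4.png

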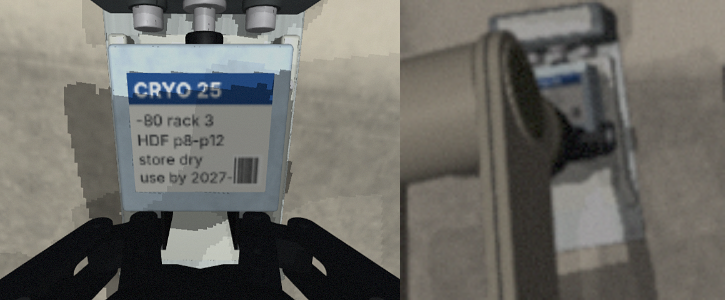

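The box is on the plunger and square, with the stops about 10 mm ahead. I'll go on slowly.

Request:
send_rows --steps '[[[0.05,0.006,0],[0,0,0]],[[0.1,0.012,0],[0,0,0]],[[0.15,0.019,0],[0,0,0]],[[0.2,0.025,0],[0,0,0]],[[0.23,0.029,0],[0,0,0]],[[0.26,0.032,0],[0,0,0]],[[0.26,0.032,0],[0,0,0]]]'

```text
time: 14.62
tool_pos: [559.9, 169.4, 13.7]
tcp_rot: [180.0, 0.0, 7.2]
ft_force: [-5.6, -0.9, 2.7]
finger_gap: 34.3
grip_force: 0.0
```

Request:
send_rows --steps '[[[0.015,0.002,0],[0,0,0]],[[0.03,0.004,0],[0,0,0]],[[0.045,0.006,0],[0,0,0]],[[0.045,0.006,0],[0,0,0]]]'

```text
time: 15.12
tool_pos: [561.1, 169.6, 13.6]
tcp_rot: [180.0, 0.1, 7.2]
ft_force: [-7.2, -0.6, 2.2]
finger_gap: 34.6
grip_force: 0.0
```

Request:
send_rows --steps '[[[0.015,0.002,0],[0,0,0]],[[0.03,0.004,0],[0,0,0]],[[0.045,0.006,0],[0,0,0]],[[0.045,0.006,0],[0,0,0]]]'

```text
time: 15.62
tool_pos: [561.7, 169.7, 13.3]
tcp_rot: [180.0, 0.2, 7.2]
ft_force: [-8.6, -0.3, 3.9]
finger_gap: 34.1
grip_force: 0.0
```

Request:
send_rows --steps '[[[0.015,0.002,0],[0,0,0]],[[0.03,0.004,0],[0,0,0]],[[0.03,0.004,0],[0,0,0]]]'

```text
time: 16.0
tool_pos: [561.7, 169.8, 12.9]
tcp_rot: [180.0, 0.3, 7.2]
ft_force: [-12.1, -1.5, 4.4]
finger_gap: 34.2
grip_force: 0.0
```

Request:
send_rows --steps '[[[0.015,0.002,0],[0,0,0]],[[0.015,0.002,0],[0,0,0]],[[0.015,0.002,0],[0,0,0]],[[0.015,0.002,0],[0,0,0]]]'

```text
time: 16.5
tool_pos: [561.7, 169.8, 12.7]
tcp_rot: [180.0, 0.3, 7.2]
ft_force: [-13.8, -2.0, 6.2]
finger_gap: 34.2
grip_force: 0.0
```

```bash
python3 - <<'E'
from h import *
for i in range(4):
    s=snapshot('wrist');t=sense();print(t['tool_pos'].round(1),t['ft_force'].round(1),t['wrist_torque'].round(2),t['tcp_rot'].round(2))
cv2.imwrite('pics/w5.png',s['img'][:,:,::-1])
E
```

```text
[561.7 169.8  12.8] [-14.6  -1.2   5.2] [-0.2   1.72 -0.17] [179.99   0.31   7.2 ]
[561.7 169.8  12.8] [-13.4  -1.5   4.7] [-0.26  1.74 -0.18] [179.99   0.31   7.2 ]
[561.7 169.8  12.8] [-14.1  -1.3   6.2] [-0.26  1.69 -0.22] [179.99   0.31   7.21]
[561.7 169.8  12.8] [-13.9  -1.2   4.6] [-0.3   1.77 -0.21] [179.99   0.31   7.21]
```

View pics/w5.png

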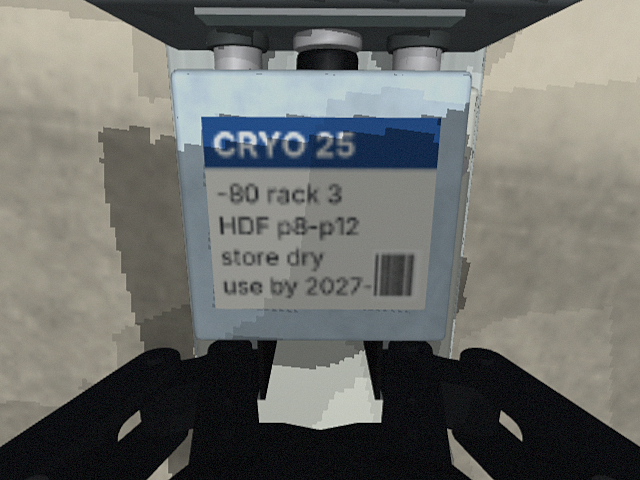

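The box sits square against both stops, at (240,62) and (415,62), with the plunger pressed in. The push is steady at about 14 N, so I'm handing it in.

```bash
python3 -c "
from bench import order
print(order.hand_in())"
```

```text
the job is handed in; nothing more can be done
None
```

I pressed the round, square and bar keys in that order, then pushed the box home square against both stops. I handed in with the arm still holding it at a steady push of about 14 N; the hand-in returned no verdict, so whether it passed is not confirmed.

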